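# Set the brewing timer and bring the tea ball to the mug

## Task

The tea in the mug is still too weak, so get ready to steep a tea ball in it. First turn the green twist timer to 4. Then take the white dish by its hoop handle, lift it straight up off the worktop with the steel tea ball lying in the middle, turn it level through a quarter turn in the air so that its pouring lip points sideways to the mug, and finish holding the dish there, level and still, with the tip of the lip over the middle of the mug, a few centimetres above the rim and not touching it: do not put it down, tip it or let go. Keep the ball inside the blue ring all the way and leave everything else where it stands.

Things in the scene. Friction and masses are not known exactly. Their poses are not given: they have to be found in the camera images.
- timer: fixed twist timer, left or right of the dish (the mug is on the other side): white base 100 mm across, 12 mm high, origin under its centre, x away from the robot (to 0.1 rad), z up. Seven black ticks 20 degrees apart for 0 to 6, each with as many dots as its number (those of 4 red). From above, 0 lies 60 degrees anticlockwise of x and the numbers run clockwise: 4 lies 20 degrees clockwise of x
- timer_sleeve (a joint): angle of the green sleeve, rad, growing clockwise seen from above: 0 at 0 and 0.349 (20 degrees) more for each number, so 1.396 at 4; stops just beyond 0 and 6 (2.094). It starts near or between 0 and 2. A sprung ball clicks it into each number (about 0.08 N m to pass a click), and it stays there when let go
- sleeve_grip (a point): point on the axis of the timer's sleeve, 53 mm above the worktop, in the middle of its bar grip. The sleeve is 56 mm across with its top 36 mm above the worktop; the bar across it is 48 mm long, 12 mm wide and rises to 62 mm above the worktop, sides upright
- sleeve_pointer (a point): the pointing end of the timer's bar grip, marked by a white line, 24 mm from the axis and 53 mm above the worktop; the bar runs from here through sleeve_grip
- dish: loose white dish, 0.2 to 0.4 kg, 151 mm across, rim 23.5 mm high; origin under its centre, z up, x towards its pouring lip (at the start away from the robot to 17 degrees). The floor is a 10 degree cone, lowest in the middle, so the ball runs back if carried gently; blue ring of 30 mm radius on it. A thin steel hoop stands over it in its y-z plane, a wooden grip on top
- dish_grip (a point): centre of the wooden grip, 122 mm above the dish's underside, straight above its middle. The grip is a bar along the dish's y axis, 68 mm long, 14 mm wide (along the dish's x), 20 mm high
- lip_tip (a point): outer end of the pouring lip, 100 mm from the dish's middle along its x axis and 21.5 mm above its underside; the lip is 35 mm wide, and its lower face lies 2.5 mm under this point
- tea_ball: steel tea ball with a dark seam, 40 mm across, 36 to 63 g, origin at its centre; lies loose in the dish, its centre 25 mm above the dish's underside
- mug: loose mug of tea with a drip-glaze picture, 80 mm across and 98 mm high, handle along its own x axis reaching 76 mm from the mug's middle; origin on the underside, z up. It stands to the left or to the right of the dish
- mug_mouth (a point): centre of the mug's mouth, level with the rim, 98 mm above the worktop
- tea_carton: bystander: dark blue tea carton with a carrying top, 80 x 144 x 105 mm, origin at its underside
- biscuits: bystander: clear pack of biscuits, 48 x 108 x 89 mm, origin at its underside
- tea_cube: bystander: dark tea box, 71 x 73 x 81 mm, origin at its underside
- pink_carton: bystander: low pink and violet carton, 100 x 58 x 36 mm, origin at its underside
- spoon: bystander: teaspoon lying flat, 137 x 28 x 13 mm, origin at its underside
Mind the look-alikes: they are no part of the job. Several things have the shape of the tea_ball; the one meant has the colours described above.

How it is judged (in metres and radians):
On the way, in this order (a step that is already met when the one before it is completed fails the run):
1. the timer is set to 4 (value of joint timer_sleeve between 1.276 and 1.516 rad), for 0.3 s.
2. the dish is held by the fingers clear of the worktop, its lip still pointing away from the robot as at the start, the ball in the middle (height (world z) of dish above 0.02 m and contact force between the fingers and dish above 1 N and angle between the x axis of dish and the x axis of timer, either way round below 0.7 rad and horizontal distance between tea_ball and dish below 0.03 m), for 0.1 s.
At the end, for the whole second after the job is handed in: Timer at 4 (0.12 rad); fingers hold the dish up, still, level to 5 degrees, lip sideways to 34 degrees, lip tip within 25 mm of the centre of the mug's mouth from above, 6 to 80 mm above its rim, not touching; ball at rest within 20 mm of the dish's middle; mug upright (all of step 1 and contact force between the fingers and dish above 1 N and height (world z) of dish above 0.08 m and angle between the x axis of dish and the y axis of timer, either way round below 0.6 rad and horizontal distance between lip_tip and mug_mouth below 0.025 m and z of lip_tip in the frame of mug_mouth between 0.006 and 0.08 m and contact force between dish and mug below 0.1 N and angle between dish's own z axis and vertical below 0.09 rad and angle between mug's own z axis and vertical below 0.05 rad and horizontal distance between tea_ball and dish below 0.02 m and z of tea_ball in the frame of dish below 0.04 m and linear speed of dish below 0.02 m/s and linear speed of tea_ball below 0.03 m/s); the arm keeps its last pose, push and grip.
It fails at once if the tea ball leaves the blue ring (centre more than 32 mm from the dish's middle) or jumps out (horizontal distance between tea_ball and dish above 0.032 m or z of tea_ball in the frame of dish above 0.045 m).
It fails at once if the dish is tipped by more than 14 degrees (angle between dish's own z axis and vertical above 0.25 rad).
It fails at once if the mug is moved by more than 20 mm (distance of mug from where it was at the start of the episode above 0.02 m).
It fails at once if a bystander is moved by more than 25 mm (distance of any of tea_carton, biscuits, tea_cube, pink_carton, spoon from where it was at the start of the episode above 0.025 m).
It also fails if it takes over 58 s, if anything falls off the work surface, if the arm or the gripper's body presses on something with over 40 N, if the wrist force passes 120 N, or if a joint passes its speed limit or range.

## Robot

A 6-joint arm with a two-finger parallel gripper is mounted at the origin on a cart in front of the work surface, level with it; the furniture and walls round the work are solid. World frame = base frame: x ahead of the robot, y to its left, z up, the work surface at z = 0. Lengths are in mm, angles in rad, forces in N, time in s.
With the tool pointing down it reaches from about 275 to 1000 mm from the base axis. Payload 8.4 kg.
Tool frame: the origin (TCP) lies at the very end of the fingers, on their centre line; the grasp point (between the pads) lies 19 mm behind it; z points along the fingers, y is the direction in which the jaws open and shut (so a half turn about z gives the same grasp; the last joint's range is limited). The gripper opens to 85 mm and grips with 20 to 120 N. Pads are 22 mm wide; open, the fingers measure 114 mm over their backs; the gripper's body (76 mm by 85 mm) begins 54 mm behind the grasp point. The pads swing forward as they close: fully open they stand 13 mm farther back than shut.
Start: joints at [-1.299, 0.353, 1.633, -0, 1.155, -0.002], TCP at [168.993, -601.722, 210.881] pointing down, gripper open.
Joint ranges: [-2.63, 2.63], [-0.92, 2.1], [0.06, 2.66], [-1.3, 4.44], [0, 2.69], [-3.02, 3.02]. Speed limits (rad/s): [2.22, 2.22, 2.79, 3.14, 3.14, 3.14].

## Interface

Orientations are given as [roll, pitch, yaw] about the fixed x, y, z axes, in that order (R = Rz(yaw) Ry(pitch) Rx(roll)).
In Python, from rig import sense, grab_frame, sign_off, masks_of gives the robot as it stands. The module is installed in compiled form; this text tells all that it offers.
- The arm moves only by the shell command python3 -m inch 'ROWS' [FORCE]. ROWS is JSON, a list of rows, each an object of numbers: "gripper": the finger opening in m, from 0 to 0.0854; "tx", "ty", "tz": the shift along the tool's x, y, z in m; "spin": the turn about the tool's z in degrees. In form: [{"gripper": .., "tx": .., "ty": .., "tz": .., "spin": ..}, ...]. A call has exactly 8 rows; each row shifts and turns the commanded pose from where the row before left it, along the tool's axes as they then stand; what a row does not reach is not made up. A row lasts 1/10 s, in which the tool goes at most 50 mm and 8.59 degrees, less where a joint would pass 70% of its speed; a pose out of reach is approached as far as the arm can. A call is refused whole if a number of a shift passes 0.05 or a number of a turn 8.59, either way. A call with a gripper value outside its range is refused whole. The fingers move at their own pace and stop on an object; FORCE is the grip in N (left out, the last holds). Time passes only in rows, so rows that do not move let the fingers close, or fill a call up. It gives the time, the measured TCP pose, the force and the opening at its end, in the units of the state.
- sense(): the state, without advancing time (a new reading comes with each control period).
- grab_frame(name): name is "scene" or "top"; returns a dict with "pixels" (400x640x3 uint8, red, green, blue), "K" (3x3 intrinsics, pixels), "extrinsics" (4x4, takes a point from camera to world coordinates). Camera axes: x right, y down, z forward; pixel columns grow to the right and rows downward; lengths in mm; the calibration is good to about 2 mm. A picture is of the moment at which its call begins. There is no depth.
- sign_off(): hands the job in, once; it reports no verdict.
Trained networks look in the newest picture that a camera, given by its name, has taken for a name from the list of things; names that differ only in an ending like _2 or _b are one class to them, and where a whole thing is asked for, a point or a joint stands for the part that bears it (a point fixed in the world has none). Each returns a list of dicts, best first, with "conf" (0 to 1); they miss things now and then, are a little off and sometimes report something else, mostly with a low value. They report only what shows in the picture. A call takes as long as a camera call. They do not tell look-alikes from the thing itself.
- masks_of(camera, target): "pixels" (400x640 bool, what is visible of it) and "centre" ([row, column] in pixels, amid what is visible of it).
The state is a dict: "clock": time; "qpos": joint angles; "qvel": joint speeds; "joint_efforts": joint torques, N m; "eef_pos": TCP position; "tcp_rot": TCP orientation; "contact_force": force on the tool from outside, world axes, zero at the start; "wrist_torque": the same for the moment, N m; "opening": opening from 0.0 (shut) to 1.0 (fully open).
Only numpy, scipy, OpenCV 4.12 (cv2) and the standard library are available. Lean on these libraries where they do the work, as an engineer would, in place of code of your own. Each camera call takes 0.05 s, during which the arm holds its last target.

## Working session

There is one attempt and no reset: what is moved stays moved. The work goes in short steps, Python scripts to look and compute and a shell command to move; the robot and the scene stay as the last step left them, time stands still between calls to the robot, and variables do not carry over. Pictures are saved under pics/ and viewed, and the job is handed in when it is done.

```bash
mkdir -p pics; ls; python3 - <<'E'
from rig import *
import cv2
s=sense(); print(s)
for n in("scene","top"):
    f=grab_frame(n); cv2.imwrite(f"pics/{n}0.png",f["pixels"][:,:,::-1]); print(n,f["K"],f["extrinsics"])
E
```

```text
pics
{'clock': 0.0, 'qpos': array([-1.29941133e+00,  3.53660440e-01,  1.63412650e+00,  3.31501312e-05,
        1.15520618e+00, -2.43697149e-03]), 'qvel': array([ 0.00142411, -0.00086803,  0.00125855, -0.00061129, -0.00102508,
       -0.00050202]), 'joint_efforts': array([-3.35233191e-03, -6.05260491e+01, -3.42069089e+01, -1.61096809e-04,
        9.40304948e-03, -3.57239196e-05]), 'eef_pos': array([ 168.86161148, -601.23386827,  210.15729428]), 'tcp_rot': array([-3.14019227e+00, -3.37223595e-05,  2.73808538e-01]), 'contact_force': array([ 0.1314368 , -0.30819925,  0.77560964]), 'wrist_torque': array([-0.00306607, -0.04756482, -0.00408378]), 'opening': 1.0014415096729992}
scene [[387.69380834   0.         319.14750852]
 [  0.         387.69380834 200.58419519]
 [  0.           0.           1.        ]] [[ 8.75125836e-01 -3.53665195e-01  3.30266107e-01  2.19639443e+02]
 [-4.83473106e-01 -6.10537741e-01  6.27293729e-01 -6.16778542e+02]
 [-2.02120360e-02 -7.08635730e-01 -7.05284961e-01  7.38156297e+02]
 [ 0.00000000e+00  0.00000000e+00  0.00000000e+00  1.00000000e+00]]
top [[429.16346715   0.         322.20944974]
 [  0.         429.16346715 202.04401427]
 [  0.           0.           1.        ]] [[ 1.55181448e-02 -9.80030639e-01  1.98240091e-01  3.15179128e+02]
 [-9.99818844e-01 -1.73945307e-02 -7.72719305e-03 -3.11264568e+01]
 [ 1.10211793e-02 -1.98084267e-01 -9.80123031e-01  1.14112735e+03]
 [ 0.00000000e+00  0.00000000e+00  0.00000000e+00  1.00000000e+00]]
```

View pics/scene0.png

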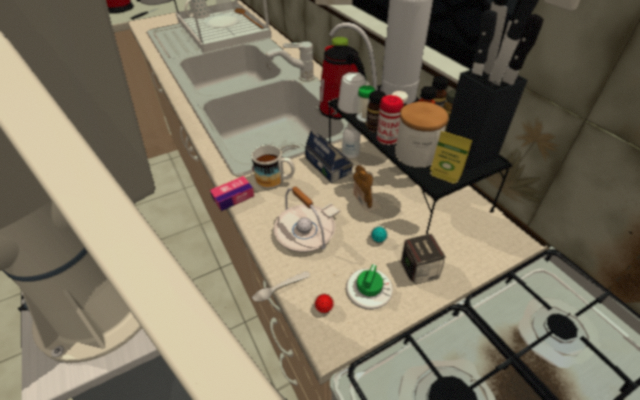

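View pics/top0.png

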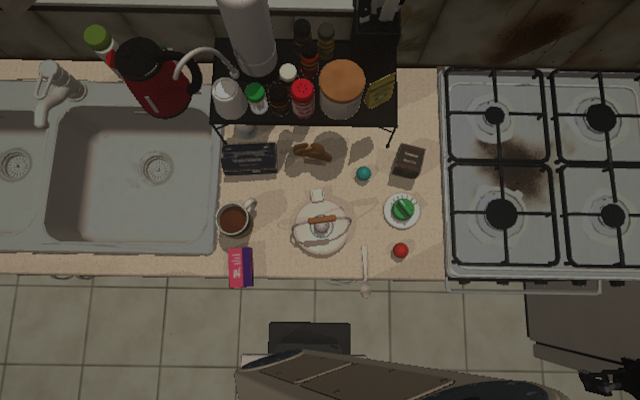

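The top view shows the timer at (402,210), right of the dish at (322,225), and the mug at (234,220), to its left. Candidates for the tea ball are the steel one in the dish (321,228), a teal one (363,173) and a red one (400,250). By the description it is the steel one in the dish. I'll crop in close and measure.

```bash
cat > h.py <<'E'
import numpy as np, cv2
from rig import *
def ray(f,px):
    K=f["K"];E=f["extrinsics"]
    d=E[:3,:3]@np.linalg.inv(K)@np.array([px[0],px[1],1.]); return E[:3,3],d
def at_z(f,px,z):
    o,d=ray(f,px); return o+d*(z-o[2])/d[2]
def proj(f,P):
    E=f["extrinsics"];c=E[:3,:3].T@(np.asarray(P,float)-E[:3,3]);p=f["K"]@c;return p[:2]/p[2]
def tri(fa,pa,fb,pb):
    A=[];b=[]
    for f,p in((fa,pa),(fb,pb)):
        o,d=ray(f,p);d=d/np.linalg.norm(d);M=np.eye(3)-np.outer(d,d);A.append(M);b.append(M@o)
    return np.linalg.lstsq(np.vstack(A),np.hstack(b),rcond=None)[0]
E
python3 - <<'E'
from h import *
F={n:grab_frame(n) for n in("top","scene")}
for t,z in (("timer",12),("timer_sleeve",45),("sleeve_pointer",53),("sleeve_grip",53),("dish",12),("dish_grip",122),("lip_tip",21.5),("tea_ball",25),("mug",50),("mug_mouth",98),("tea_carton",105),("biscuits",80),("tea_cube",81),("pink_carton",36),("spoon",6)):
    for n in F:
        for m in masks_of(n,t)[:3]:
            r,c=m["centre"];ys,xs=np.nonzero(m["pixels"])
            print(t,n,round(m["conf"],2),(round(c),round(r)),len(xs),(xs.min(),xs.max(),ys.min(),ys.max()),at_z(F[n],(c,r),z).round(0))
im=F["top"]["pixels"][:,:,::-1]
a=cv2.resize(im[180:270,210:330],None,fx=6,fy=6,interpolation=cv2.INTER_CUBIC);cv2.imwrite("pics/c_dish.png",a)
a=cv2.resize(im[180:240,370:440],None,fx=8,fy=8,interpolation=cv2.INTER_CUBIC);cv2.imwrite("pics/c_tim.png",a)
a=cv2.resize(im[180:270,280:360],None,fx=6,fy=6,interpolation=cv2.INTER_CUBIC);cv2.imwrite("pics/c_dish2.png",a)
im=F["scene"]["pixels"][:,:,::-1]
a=cv2.resize(im[180:320,260:400],None,fx=4,fy=4,interpolation=cv2.INTER_CUBIC);cv2.imwrite("pics/c_sc.png",a)
E
```

```text
timer top 0.73 (400, 214) 1051 (np.int64(384), np.int64(419), np.int64(193), np.int64(229)) [ 515. -247.   12.]
timer top 0.5 (242, 268) 973 (np.int64(229), np.int64(253), np.int64(247), np.int64(288)) [366. 165.  12.]
timer scene 0.67 (368, 288) 1515 (np.int64(347), np.int64(393), np.int64(265), np.int64(308)) [ 522. -259.   12.]
timer_sleeve top 0.86 (402, 208) 396 (np.int64(391), np.int64(413), np.int64(199), np.int64(221)) [ 524. -247.   45.]
timer_sleeve top 0.5 (240, 269) 1027 (np.int64(227), np.int64(254), np.int64(247), np.int64(289)) [362. 166.  45.]
timer_sleeve scene 0.77 (370, 280) 589 (np.int64(357), np.int64(382), np.int64(265), np.int64(296)) [ 521. -261.   45.]
sleeve_pointer top 0.62 (402, 210) 384 (np.int64(393), np.int64(414), np.int64(199), np.int64(220)) [ 518. -245.   53.]
sleeve_pointer scene 0.88 (372, 282) 620 (np.int64(357), np.int64(383), np.int64(265), np.int64(296)) [ 521. -271.   53.]
sleeve_grip top 0.97 (404, 209) 370 (np.int64(392), np.int64(414), np.int64(199), np.int64(219)) [ 520. -250.   53.]
sleeve_grip scene 0.58 (371, 282) 618 (np.int64(356), n
[... 2861 characters left out ...]
) [480. -33.  81.]
tea_cube scene 0.87 (424, 256) 1714 (np.int64(400), np.int64(445), np.int64(234), np.int64(283)) [ 638. -287.   81.]
pink_carton top 0.76 (240, 266) 965 (np.int64(228), np.int64(253), np.int64(247), np.int64(288)) [370. 167.  36.]
pink_carton top 0.43 (402, 212) 404 (np.int64(392), np.int64(414), np.int64(199), np.int64(220)) [ 514. -250.   36.]
pink_carton scene 0.7 (232, 194) 960 (np.int64(210), np.int64(255), np.int64(176), np.int64(210)) [362. 143.  36.]
spoon top 0.52 (250, 156) 1709 (np.int64(221), np.int64(277), np.int64(142), np.int64(175)) [670. 160.   6.]
spoon top 0.5 (367, 282) 278 (np.int64(361), np.int64(370), np.int64(247), np.int64(298)) [ 333. -159.    6.]
```

View pics/c_tim.png

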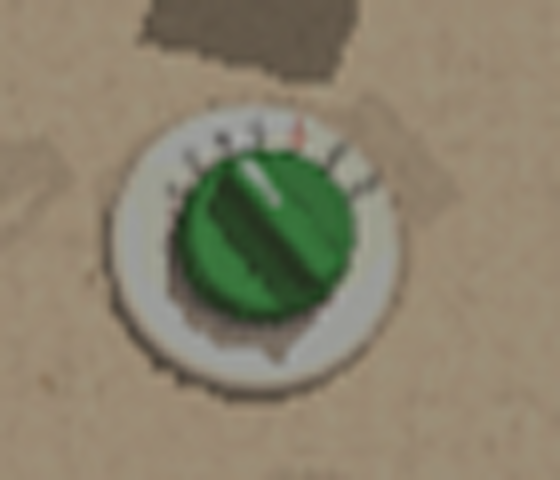

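View pics/c_dish2.png

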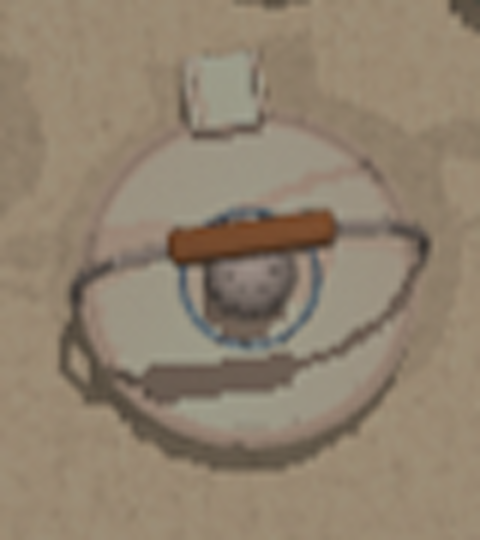

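View pics/c_sc.png

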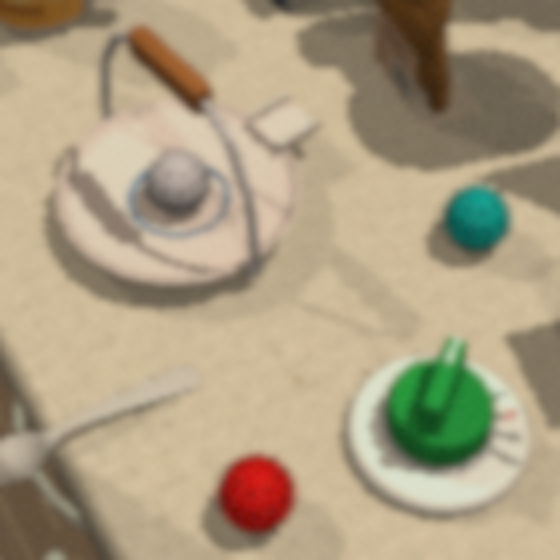

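View pics/c_dish.png

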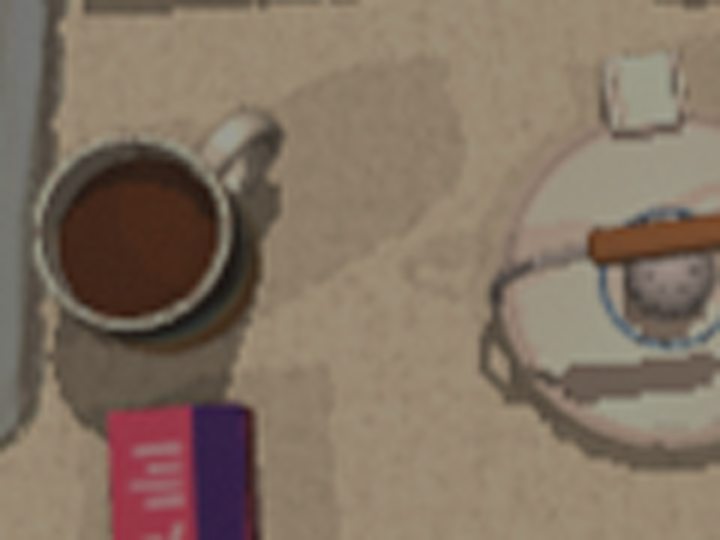

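```bash
cat > ov.py <<'E'
from h import *
def box(c,yaw,L,W,z0,z1):
    u=np.array([np.cos(yaw),np.sin(yaw)]);v=np.array([-u[1],u[0]])
    b=[c+a*L/2*u+d*W/2*v for a,d in((1,1),(1,-1),(-1,-1),(-1,1))]
    return [[(*p,z1) for p in b]+[(*b[0],z1)]]
def circ(c,r,z): return [[(c[0]+r*np.cos(t),c[1]+r*np.sin(t),z) for t in np.linspace(0,6.2832,40)]]
def draw(f,crop,s,lines):
    x0,x1,y0,y1=crop
    a=cv2.resize(f["pixels"][y0:y1,x0:x1,::-1],None,fx=s,fy=s,interpolation=cv2.INTER_CUBIC)
    for l,col in lines:
        p=np.array([(proj(f,q)-[x0,y0]+.5)*s for q in l]).astype(np.int32)
        cv2.polylines(a,[p],False,col,1,cv2.LINE_AA)
    return a
E
cat > m1.py <<'E'
from ov import *
F={n:grab_frame(n) for n in("top","scene")}
T,S=F["top"],F["scene"]
tc=at_z(T,(370+255/8-.5,180+246/8-.5),12)[:2]
g=at_z(T,(280+252/6-.5,180+237/6-.5),132)
m=at_z(T,(210+136/6-.5,180+235/6-.5),98)
print("timer",tc,"grip",g,"mug",m)
a=at_z(T,(370+298/8-.5,180+135/8-.5),12)[:2]-tc; print("tick4 ang",np.degrees(np.arctan2(a[1],a[0])),np.hypot(*a))
w=at_z(T,(370+260/8-.5,180+183/8-.5),62)[:2]-tc; print("line ang",np.degrees(np.arctan2(w[1],w[0])),np.hypot(*w))
e=[at_z(T,(280+x/6-.5,180+y/6-.5),132) for x,y in((170,247),(335,225))];d=e[0]-e[1];print("dish yaw",np.degrees(np.arctan2(-d[0],d[1])),np.linalg.norm(d))
l=at_z(T,(280+222/6-.5,180+58/6-.5),21.5);d=l-g;print("lip",l,np.degrees(np.arctan2(d[1],d[0])),np.hypot(*d[:2]))
yw=np.radians(7.6);dc=g[:2]
L=[(c,(0,0,255)) for c in circ(dc,75.5,23.5)+circ(tc,50,12)+circ(m[:2],40,98)+circ(tc,28,36)]
L+=[(box(dc,yw+np.pi/2,68,14,0,132)[0],(255,0,0))]
u=np.array([np.cos(yw),np.sin(yw)])
L+=[([(*dc,21.5),(*(dc+100*u),21.5)],(255,0,0))]
for A,c in((30,(255,0,255)),(36,(0,255,255))):
    L+=[(box(tc,np.radians(A),48,12,0,62)[0],c)]
    L+=[([(*tc,62),(*(tc+24*np.array([np.cos(np.radians(A)),np.sin(np.radians(A))])),62)],c)]
cv2.imwrite("pics/o_t1.png",draw(T,(370,440,180,240),8,L))
cv2.imwrite("pics/o_s1.png",draw(S,(340,400,255,315),8,L))
cv2.imwrite("pics/o_d1.png",draw(T,(210,360,170,270),5,L))
cv2.imwrite("pics/o_sd1.png",draw(S,(240,350,130,260),4.5,L))
E
python3 m1.py
```

```text
timer [ 524.89134109 -252.48505812] grip [478.08913882 -38.0329157  132.        ] mug [480.61273024 181.02788612  98.        ]
tick4 ang -21.808300544575697 41.26578010580266
line ang 34.41516685788407 13.727376022523808
dish yaw 8.675741857329788 66.06538212205969
lip [576.53744626 -24.12135579  21.5       ] 8.043114501569704 99.42635836667472
```

View pics/o_t1.png

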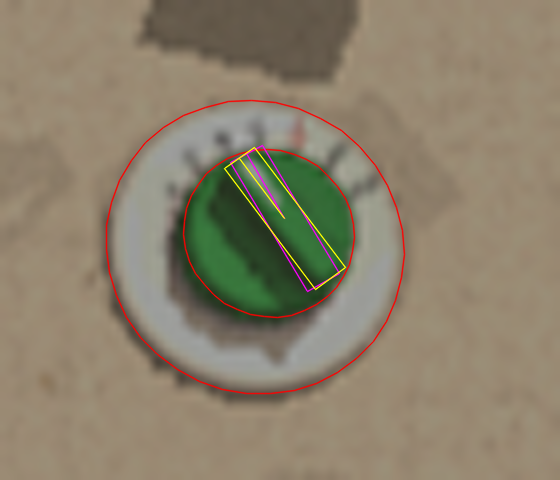

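View pics/o_s1.png

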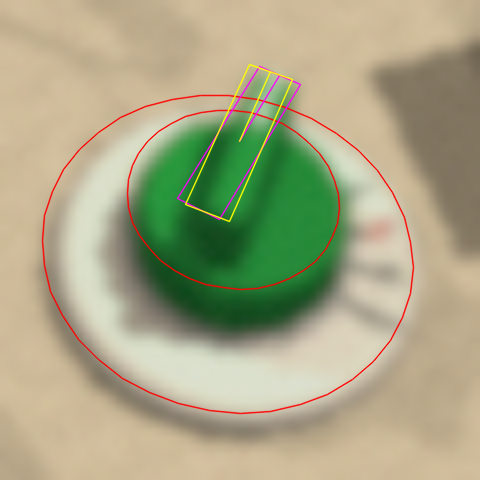

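View pics/o_d1.png

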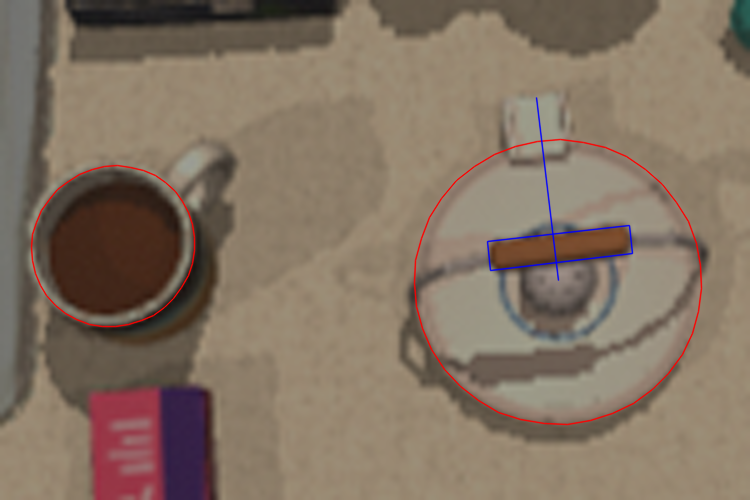

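View pics/o_sd1.png

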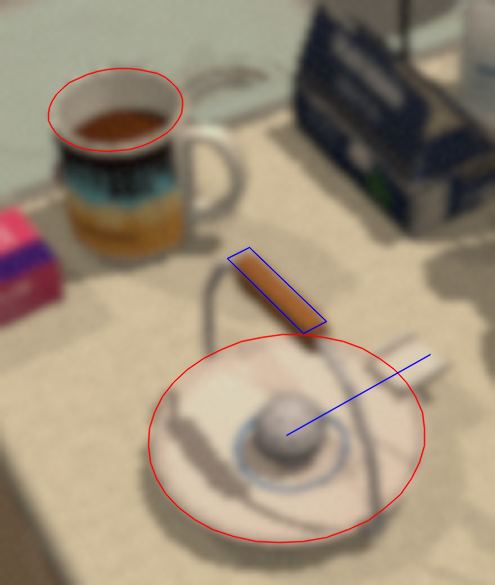

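The close crop confirms the steel ball in the blue ring. The model overlays agree with both pictures to about 1 px:

- Timer: centre (524,-253), bar at about 34°, base yaw about -1°.
- Dish grip: (478,-38), dish yaw 8°.
- Mug mouth: (481,181).

Now to the timer.

```bash
python3 -m inch '[{"gripper":0.05,"tx":0.034,"ty":-0.0185,"tz":0},{"gripper":0.05,"tx":0.034,"ty":-0.0185,"tz":0},{"gripper":0.05,"tx":0.034,"ty":-0.0185,"tz":0},{"gripper":0.05,"tx":0.034,"ty":-0.0185,"tz":0},{"gripper":0.05,"tx":0.034,"ty":-0.0185,"tz":0},{"gripper":0.05,"tx":0.034,"ty":-0.0185,"tz":0},{"gripper":0.05,"tx":0.034,"ty":-0.0185,"tz":0},{"gripper":0.05,"tx":0.034,"ty":-0.0185,"tz":0}]' 40
cat > go.py <<'E'
import sys,numpy as np
from rig import sense
from scipy.spatial.transform import Rotation as R
x,y,z,yw=map(float,sys.argv[1:5])
s=sense();r=R.from_euler("xyz",s["tcp_rot"]).as_matrix()
print("tool shift mm",(r.T@(np.array([x,y,z])-s["eef_pos"])).round(1))
c=np.degrees(np.arctan2(r[1,0],r[0,0]));print("yaw",c.round(2),"spin deg",-(yw-c),"pos",s["eef_pos"].round(1),"rot",s["tcp_rot"].round(3),"clk",s["clock"],"F",s["contact_force"].round(1),"T",s["wrist_torque"].round(2),"open",s["opening"],"q6",s["qpos"][5])
E
python3 go.py 524 -253 110 34
```

```text
tool shift mm [ 436.1 -239.7  100.9]
yaw 15.69 spin deg -18.31127469691777 pos [ 169.  -601.7  210.9] rot [3.142 0.    0.274] clk 1.8 F [ 0.1 -0.3 -0.8] T [-0.02  0.01  0.01] open 1.002682323831922 q6 -0.0023849346621052287$[0]: bad value
```

```bash
python3 -m inch '[{"gripper":0.05,"tx":0.034,"ty":-0.0185,"tz":0,"spin":0},{"gripper":0.05,"tx":0.034,"ty":-0.0185,"tz":0,"spin":0},{"gripper":0.05,"tx":0.034,"ty":-0.0185,"tz":0,"spin":0},{"gripper":0.05,"tx":0.034,"ty":-0.0185,"tz":0,"spin":0},{"gripper":0.05,"tx":0.034,"ty":-0.0185,"tz":0,"spin":0},{"gripper":0.05,"tx":0.034,"ty":-0.0185,"tz":0,"spin":0},{"gripper":0.05,"tx":0.034,"ty":-0.0185,"tz":0,"spin":0},{"gripper":0.05,"tx":0.034,"ty":-0.0185,"tz":0,"spin":0}]' 40
python3 go.py 524 -253 110 34
```

```text
clock: 2.6
eef_pos: [391.9, -384.5, 211.1]
tcp_rot: [3.141, -0.0, 0.274]
contact_force: [0.7, 0.3, 0.5]
opening: 0.585
tool shift mm [162.7 -90.9 101.1]
yaw 15.68 spin deg -18.316210409057092 pos [ 391.9 -384.5  211.1] rot [ 3.141 -0.     0.274] clk 2.6 F [0.7 0.3 0.5] T [-0.02  0.01  0.02] open 0.5847609258760299 q6 0.5183957711520225
```

```bash
python3 -m inch '[{"gripper":0.05,"tx":0.0325,"ty":-0.0182,"tz":0.01,"spin":0},{"gripper":0.05,"tx":0.0325,"ty":-0.0182,"tz":0.01,"spin":0},{"gripper":0.05,"tx":0.0325,"ty":-0.0182,"tz":0.01,"spin":0},{"gripper":0.05,"tx":0.0325,"ty":-0.0182,"tz":0.01,"spin":0},{"gripper":0.05,"tx":0.0325,"ty":-0.0182,"tz":0.01,"spin":0},{"gripper":0.05,"tx":0,"ty":0,"tz":0.017,"spin":-6.1},{"gripper":0.05,"tx":0,"ty":0,"tz":0.017,"spin":-6.1},{"gripper":0.05,"tx":0,"ty":0,"tz":0.017,"spin":-6.1}]'
python3 go.py 524 -253 40 34
python3 - <<'E'
from ov import *
for n,c in(("top",(340,460,150,250)),("scene",(330,430,200,310))):
    f=grab_frame(n); cv2.imwrite(f"pics/a_{n}.png",draw(f,c,5,[(box(np.array([524,-253.]),np.radians(34),48,12,0,62)[0],(0,255,255))]))
E
```

```text
clock: 3.4
eef_pos: [523.1, -253.7, 109.3]
tcp_rot: [3.141, -0.0, 0.599]
contact_force: [1.0, 0.1, -0.0]
opening: 0.586
tool shift mm [ 1.2 -0.1 69.3]
yaw 34.29 spin deg 0.29207147739156625 pos [ 523.1 -253.7  109.3] rot [ 3.141 -0.     0.599] clk 3.4 F [ 1.   0.1 -0. ] T [-0.02 -0.01 -0.01] open 0.5862597221308371 q6 0.5181208688668633
```

View pics/a_scene.png

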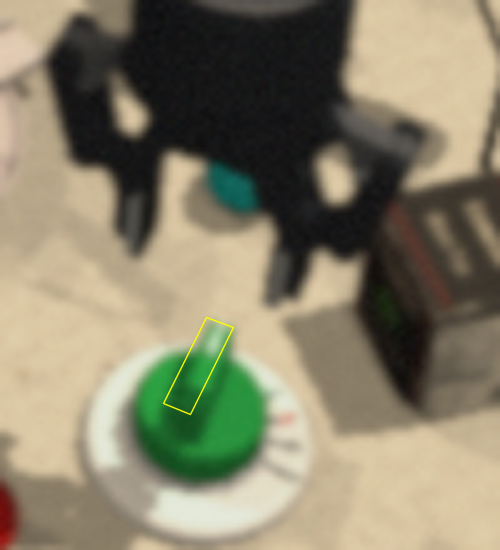

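View pics/a_top.png

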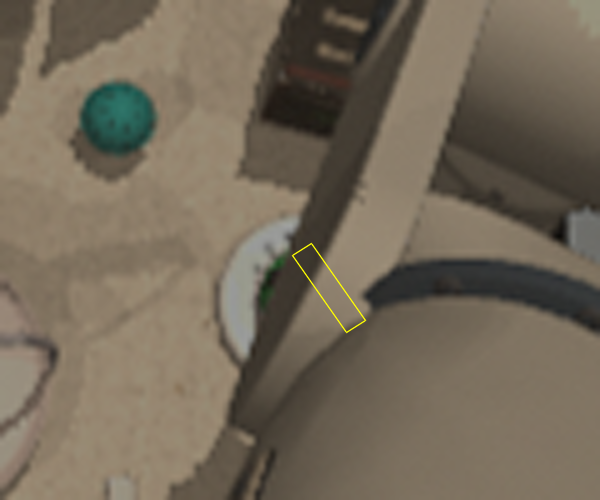

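The fingers, at (130,240) and (275,290) in the scene crop, stand either side of the bar grip. I'm going down to 40 mm.

```bash
python3 -m inch '[{"gripper":0.05,"tx":0.001,"ty":0,"tz":0.012,"spin":0},{"gripper":0.05,"tx":0,"ty":0,"tz":0.012,"spin":0},{"gripper":0.05,"tx":0,"ty":0,"tz":0.012,"spin":0},{"gripper":0.05,"tx":0,"ty":0,"tz":0.012,"spin":0},{"gripper":0.05,"tx":0,"ty":0,"tz":0.012,"spin":0},{"gripper":0.05,"tx":0,"ty":0,"tz":0.008,"spin":0},{"gripper":0.05,"tx":0,"ty":0,"tz":0,"spin":0},{"gripper":0.025,"tx":0,"ty":0,"tz":0,"spin":0}]' 30
python3 - <<'E'
from ov import *
f=grab_frame("scene"); cv2.imwrite("pics/b_scene.png",draw(f,(330,430,220,320),5,[]))
E
```

```text
clock: 4.3
eef_pos: [523.5, -253.6, 41.8]
tcp_rot: [-3.141, 0.0, 0.593]
contact_force: [0.3, 0.0, 0.2]
opening: 0.433
```

View pics/b_scene.png

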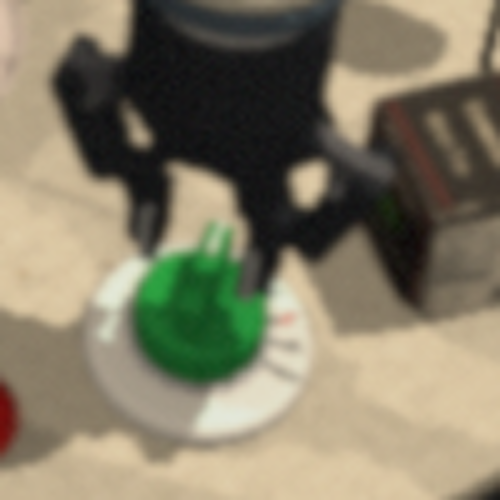

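The bar lies between the fingertips, at (148,245) and (245,285) in the crop. Closing.

```bash
python3 -m inch '[{"gripper":0,"tx":0,"ty":0,"tz":0,"spin":0},{"gripper":0,"tx":0,"ty":0,"tz":0,"spin":0},{"gripper":0,"tx":0,"ty":0,"tz":0,"spin":0},{"gripper":0,"tx":0,"ty":0,"tz":0,"spin":0},{"gripper":0,"tx":0,"ty":0,"tz":0,"spin":0},{"gripper":0,"tx":0,"ty":0,"tz":0,"spin":0},{"gripper":0,"tx":0,"ty":0,"tz":0,"spin":0},{"gripper":0,"tx":0,"ty":0,"tz":0,"spin":0}]' 40
python3 go.py 524 -253 40 -20
```

```text
clock: 5.15
eef_pos: [523.5, -253.6, 41.9]
tcp_rot: [3.142, -0.0, 0.593]
contact_force: [-0.1, 0.0, -0.5]
opening: 0.001
tool shift mm [ 0.7 -0.2  1.9]
yaw 33.99 spin deg 53.98923058830106 pos [ 523.5 -253.6   41.9] rot [ 3.142 -0.     0.593] clk 5.15 F [-0.1  0.  -0.5] T [-0.02  0.06 -0.02] open 0.0014326868152032208 q6 0.5239402642323195
```

The fingers shut fully, so they are not holding the bar. I'll look.

```bash
python3 - <<'E'
from ov import *
f=grab_frame("scene"); 
L=[(box(np.array([524,-253.]),np.radians(34),48,12,0,62)[0],(0,255,255))]+[(c,(0,0,255)) for c in circ(np.array([524,-253.]),28,36)]
cv2.imwrite("pics/c_scene.png",np.hstack([draw(f,(340,400,240,315),6,[]),draw(f,(340,400,240,315),6,L)]))
E
```

```text
(no output)
```

View pics/c_scene.png

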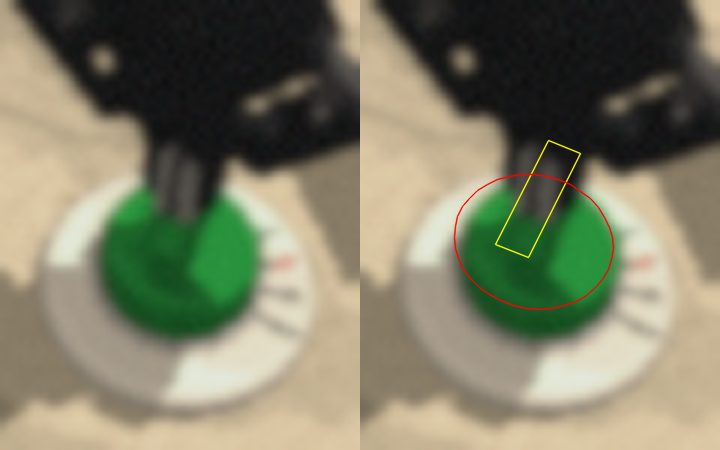

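```bash
python3 - <<'E'
from ov import *
f=grab_frame("scene"); s=sense(); p=s["eef_pos"]
print(p,(proj(f,p)-[340,240])*6, s["opening"],s["wrist_torque"])
for z in(62,36): print(z,(proj(f,[524,-253,z])-[340,240])*6)
cv2.imwrite("pics/d_scene.png",draw(f,(345,395,245,315),8,[]))
E
```

```text
[ 523.52554819 -253.58186731   41.86518053] [171.35236567 229.70866646] 0.001489318581294318 [-0.00500019 -0.00320828  0.03026849]
62 [175.59787702 194.91500006]
36 [170.3888995  237.33031595]
```

View pics/d_scene.png

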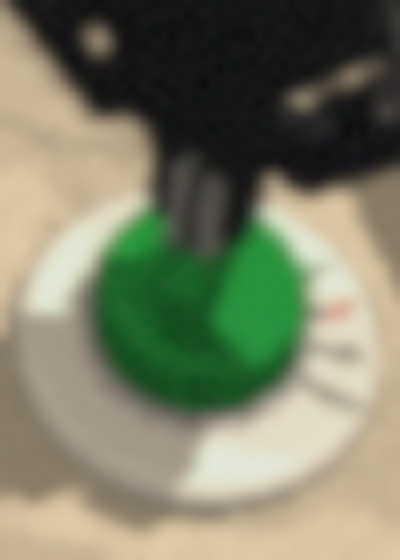

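```bash
python3 - <<'E'
from ov import *
f=grab_frame("scene")
j=np.array([.5635,-.826,0])
for z in (109.3,117,125):
  print(z,[((proj(f,np.array([523.1,-253.7,z])+k*j)-[330,200]+.5)*5).round() for k in(25,-25)])
a=draw(f,(330,410,230,320),6,[]); 
a=cv2.convertScaleAbs(a,alpha=1.8,beta=20)
cv2.imwrite("pics/e.png",a)
t=grab_frame("top");cv2.imwrite("pics/e_t.png",cv2.convertScaleAbs(draw(t,(370,440,180,250),8,[]),alpha=1.8,beta=20))
E
```

```text
109.3 [array([266., 321.]), array([148., 276.])]
117 [array([268., 309.]), array([149., 265.])]
125 [array([270., 297.]), array([150., 252.])]
```

View pics/e.png

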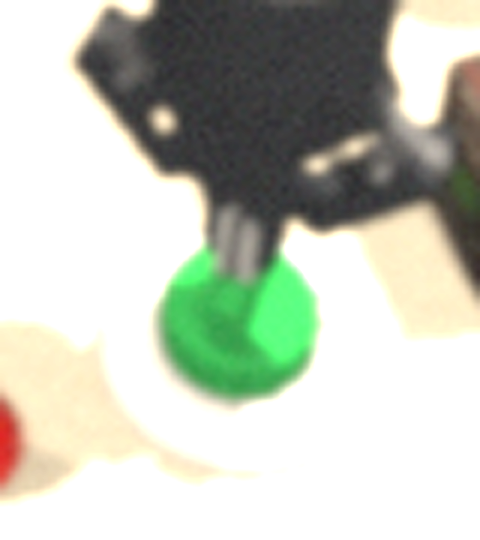

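View pics/e_t.png

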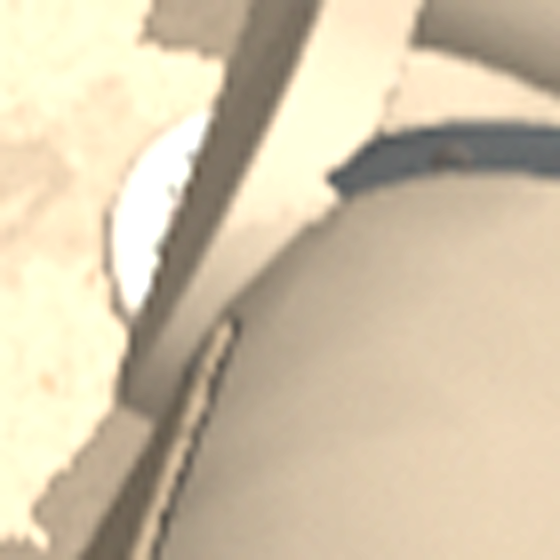

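```bash
python3 -m inch '[{"gripper":0,"tx":0,"ty":0,"tz":0,"spin":2},{"gripper":0,"tx":0,"ty":0,"tz":0,"spin":2},{"gripper":0,"tx":0,"ty":0,"tz":0,"spin":2},{"gripper":0,"tx":0,"ty":0,"tz":0,"spin":2},{"gripper":0,"tx":0,"ty":0,"tz":0,"spin":2},{"gripper":0,"tx":0,"ty":0,"tz":0,"spin":2},{"gripper":0,"tx":0,"ty":0,"tz":0,"spin":0},{"gripper":0,"tx":0,"ty":0,"tz":0,"spin":0}]' 40
python3 go.py 524 -253 40 -20
python3 - <<'E'
from ov import *
f=grab_frame("scene")
a=draw(f,(340,400,240,315),7,[]); 
cv2.imwrite("pics/g.png",cv2.convertScaleAbs(a,alpha=1.5))
E
```

```text
clock: 6.15
eef_pos: [523.5, -253.6, 41.9]
tcp_rot: [-3.142, -0.0, 0.385]
contact_force: [-0.5, 0.1, -0.2]
opening: 0.0
tool shift mm [ 0.7 -0.4  1.9]
yaw 22.04 spin deg 42.04416035278756 pos [ 523.5 -253.6   41.9] rot [-3.142 -0.     0.385] clk 6.15 F [-0.5  0.1 -0.2] T [-0.03  0.02  0.  ] open 0.0003638699214726773 q6 0.7323659963990582
```

View pics/g.png

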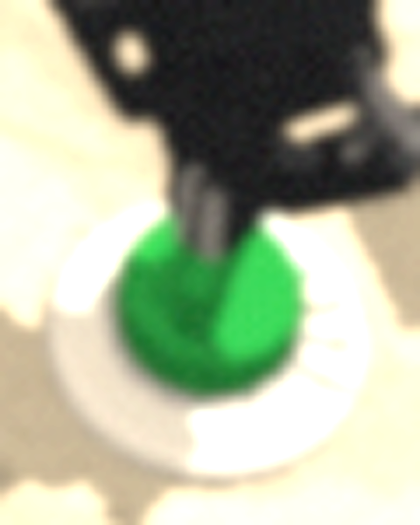

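```bash
python3 -m inch '[{"gripper":0,"tx":0,"ty":0,"tz":-0.01,"spin":0},{"gripper":0,"tx":0,"ty":0,"tz":-0.01,"spin":0},{"gripper":0,"tx":0,"ty":0,"tz":-0.01,"spin":0},{"gripper":0,"tx":0,"ty":0,"tz":-0.01,"spin":0},{"gripper":0,"tx":0,"ty":0,"tz":0,"spin":0},{"gripper":0,"tx":0,"ty":0,"tz":0,"spin":0},{"gripper":0,"tx":0,"ty":0,"tz":0,"spin":0},{"gripper":0,"tx":0,"ty":0,"tz":0,"spin":0}]' 40
python3 - <<'E'
from ov import *
f=grab_frame("scene");s=sense();print(s["eef_pos"],proj(f,s["eef_pos"]),(proj(f,s["eef_pos"])-[340,230]+.5)*7)
a=draw(f,(340,400,230,315),7,[]); 
cv2.imwrite("pics/i.png",cv2.convertScaleAbs(a,alpha=1.2))
E
```

```text
clock: 7.0
eef_pos: [523.2, -253.4, 81.4]
tcp_rot: [-3.141, 0.001, 0.384]
contact_force: [-0.1, -0.7, 0.0]
opening: 0.0
[ 523.2138376  -253.44060644   81.4059074 ] [369.74221425 267.30911272] [211.69549977 264.66378903]
```

View pics/i.png

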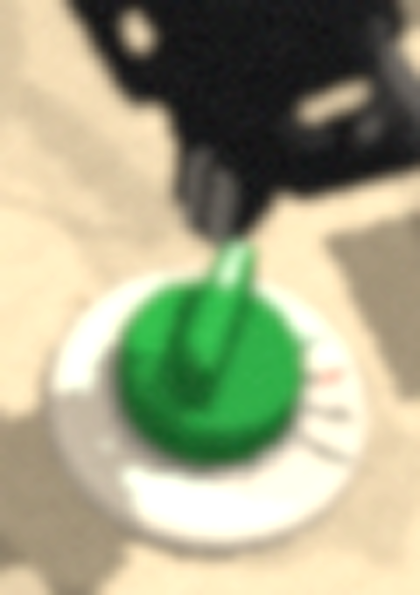

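```bash
python3 - <<'E'
from ov import *
f=grab_frame("scene");s=sense();p=s["eef_pos"];yw=np.radians(22)
L=[]
for dz,c in((0,(0,0,255)),(10,(0,255,255)),(20,(255,0,255))):
    L.append((box(p[:2],yw,22,16,0,p[2]+dz)[0],c))
L.append((box(np.array([524,-253.]),np.radians(34),48,12,0,62)[0],(255,255,255)))
a=draw(f,(345,395,235,300),9,L); b=draw(f,(345,395,235,300),9,[])
cv2.imwrite("pics/j.png",cv2.resize(cv2.convertScaleAbs(np.hstack([b,a]),alpha=1.5),(800,520)))
E
```

```text
(no output)
```

View pics/j.png

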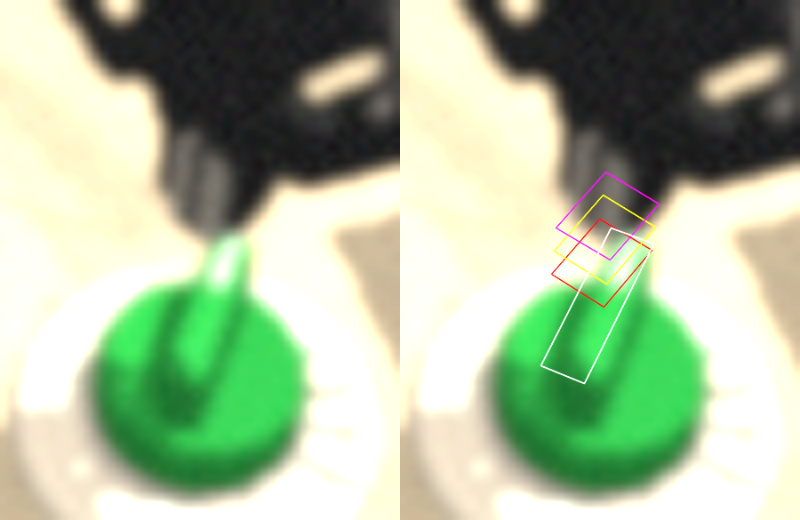

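Held against the TCP overlay, the shut fingertips sit about 20 mm higher than the reported TCP, so the fingers closed above the bar without touching anything. I'll go lower in small steps and watch the force.

```bash
python3 -m inch '[{"gripper":0.04,"tx":0.001,"ty":0,"tz":0,"spin":-4},{"gripper":0.04,"tx":0,"ty":0,"tz":0,"spin":-4},{"gripper":0.04,"tx":0,"ty":0,"tz":0,"spin":-4},{"gripper":0.04,"tx":0,"ty":0,"tz":0,"spin":0},{"gripper":0.04,"tx":0,"ty":0,"tz":0.01,"spin":0},{"gripper":0.04,"tx":0,"ty":0,"tz":0.01,"spin":0},{"gripper":0.04,"tx":0,"ty":0,"tz":0.01,"spin":0},{"gripper":0.04,"tx":0,"ty":0,"tz":0.01,"spin":0}]' 40
python3 -m inch '[{"gripper":0.04,"tx":0,"ty":0,"tz":0.004,"spin":0},{"gripper":0.04,"tx":0,"ty":0,"tz":0.004,"spin":0},{"gripper":0.04,"tx":0,"ty":0,"tz":0.002,"spin":0},{"gripper":0.04,"tx":0,"ty":0,"tz":0.002,"spin":0},{"gripper":0.04,"tx":0,"ty":0,"tz":0.002,"spin":0},{"gripper":0.04,"tx":0,"ty":0,"tz":0,"spin":0},{"gripper":0.04,"tx":0,"ty":0,"tz":0,"spin":0},{"gripper":0.04,"tx":0,"ty":0,"tz":0,"spin":0}]' 40
python3 - <<'E'
from ov import *
f=grab_frame("scene")
cv2.imwrite("pics/k.png",cv2.convertScaleAbs(draw(f,(340,400,235,315),7,[]),alpha=1.4))
E
```

```text
clock: 7.9
eef_pos: [524.0, -253.0, 40.5]
tcp_rot: [-3.141, 0.0, 0.593]
contact_force: [0.2, 0.3, 0.4]
opening: 0.466
clock: 8.7
eef_pos: [524.6, -253.3, 28.1]
tcp_rot: [3.141, -0.0, 0.593]
contact_force: [-0.6, 0.3, -0.2]
opening: 0.467
```

View pics/k.png

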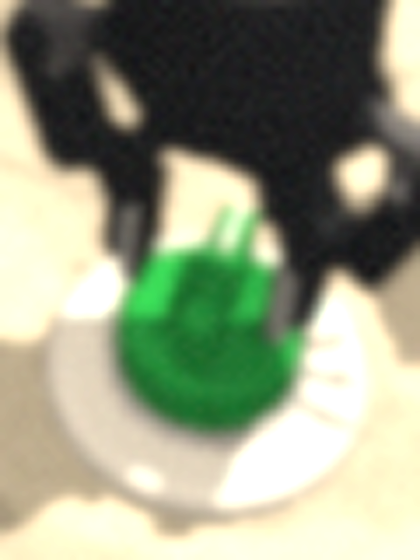

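TCP 28 is below the sleeve top (36) and there is no contact, which confirms the offset. I'll go 5 mm lower and close.

```bash
python3 -m inch '[{"gripper":0.04,"tx":0,"ty":0,"tz":0.003,"spin":0},{"gripper":0.04,"tx":0,"ty":0,"tz":0.002,"spin":0},{"gripper":0.0,"tx":0,"ty":0,"tz":0,"spin":0},{"gripper":0,"tx":0,"ty":0,"tz":0,"spin":0},{"gripper":0,"tx":0,"ty":0,"tz":0,"spin":0},{"gripper":0,"tx":0,"ty":0,"tz":0,"spin":0},{"gripper":0,"tx":0,"ty":0,"tz":0,"spin":0},{"gripper":0,"tx":0,"ty":0,"tz":0,"spin":0}]' 40
python3 go.py 524 -253 23 -21
python3 - <<'E'
from ov import *
f=grab_frame("scene")
cv2.imwrite("pics/l.png",cv2.convertScaleAbs(draw(f,(340,400,235,315),7,[]),alpha=1.4))
E
```

```text
clock: 9.55
eef_pos: [525.2, -253.8, 23.0]
tcp_rot: [3.14, -0.001, 0.593]
contact_force: [3.6, -4.0, -3.6]
opening: 0.13
tool shift mm [-0.6 -1.4  0. ]
yaw 33.99 spin deg 54.98500510784133 pos [ 525.2 -253.8   23. ] rot [ 3.14e+00 -1.00e-03  5.93e-01] clk 9.55 F [ 3.6 -4.  -3.6] T [-0.73 -0.59 -0.03] open 0.12973747398035512 q6 0.5253236627257627
```

View pics/l.png

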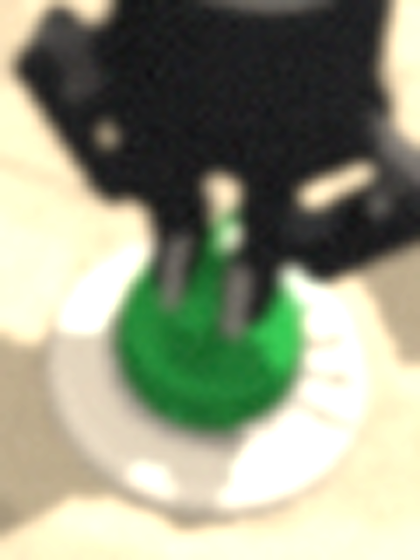

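The bar is gripped (opening 0.13, about 11 mm). I'm turning 55° clockwise, in steps.

```bash
python3 -m inch '[{"gripper":0,"tx":0,"ty":0.0007,"tz":0,"spin":5},{"gripper":0,"tx":0,"ty":0,"tz":0,"spin":5},{"gripper":0,"tx":0,"ty":0,"tz":0,"spin":5},{"gripper":0,"tx":0,"ty":0,"tz":0,"spin":5},{"gripper":0,"tx":0,"ty":0,"tz":0,"spin":5},{"gripper":0,"tx":0,"ty":0,"tz":0,"spin":5},{"gripper":0,"tx":0,"ty":0,"tz":0,"spin":5},{"gripper":0,"tx":0,"ty":0,"tz":0,"spin":0}]' 40
python3 -m inch '[{"gripper":0,"tx":0,"ty":0,"tz":0,"spin":5},{"gripper":0,"tx":0,"ty":0,"tz":0,"spin":5},{"gripper":0,"tx":0,"ty":0,"tz":0,"spin":5},{"gripper":0,"tx":0,"ty":0,"tz":0,"spin":5},{"gripper":0,"tx":0,"ty":0,"tz":0,"spin":0},{"gripper":0,"tx":0,"ty":0,"tz":0,"spin":0},{"gripper":0,"tx":0,"ty":0,"tz":0,"spin":0},{"gripper":0,"tx":0,"ty":0,"tz":0,"spin":0}]' 40
python3 go.py 524 -253 23 -21
python3 - <<'E'
from ov import *
f=grab_frame("scene")
cv2.imwrite("pics/n.png",cv2.convertScaleAbs(draw(f,(340,400,235,315),7,[]),alpha=1.4))
E
```

```text
clock: 10.4
eef_pos: [525.2, -253.5, 23.0]
tcp_rot: [-3.141, -0.001, -0.019]
contact_force: [2.6, 0.1, -0.7]
opening: 0.125
clock: 11.2
eef_pos: [525.2, -253.4, 23.0]
tcp_rot: [-3.141, -0.0, -0.364]
contact_force: [3.8, 4.0, 0.3]
opening: 0.129
tool shift mm [-1.3  0.  -0. ]
yaw -20.85 spin deg 0.15398770433807485 pos [ 525.2 -253.4   23. ] rot [-3.141 -0.    -0.364] clk 11.2 F [3.8 4.  0.3] T [ 0.64 -0.79 -0.13] open 0.1290255916195697 q6 1.4813894507567733
```

View pics/n.png

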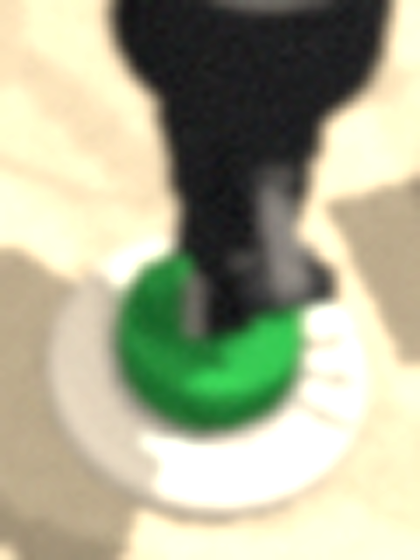

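```bash
python3 -m inch '[{"gripper":0.045,"tx":0,"ty":0,"tz":0,"spin":0},{"gripper":0.045,"tx":0,"ty":0,"tz":0,"spin":0},{"gripper":0.045,"tx":0,"ty":0,"tz":0,"spin":0},{"gripper":0.045,"tx":0,"ty":0,"tz":-0.02,"spin":0},{"gripper":0.045,"tx":0,"ty":0,"tz":-0.04,"spin":0},{"gripper":0.045,"tx":0,"ty":0,"tz":-0.05,"spin":0},{"gripper":0.045,"tx":0,"ty":0,"tz":-0.05,"spin":0},{"gripper":0.045,"tx":0,"ty":0,"tz":-0.03,"spin":0}]' 40
python3 -m inch '[{"gripper":0.045,"tx":-0.022,"ty":-0.022,"tz":0,"spin":-8},{"gripper":0.045,"tx":-0.022,"ty":-0.022,"tz":0,"spin":-8},{"gripper":0.045,"tx":-0.022,"ty":-0.022,"tz":0,"spin":-8},{"gripper":0.045,"tx":0,"ty":-0.025,"tz":0,"spin":-8},{"gripper":0.045,"tx":0,"ty":-0.025,"tz":0,"spin":-8},{"gripper":0.045,"tx":0,"ty":-0.025,"tz":0,"spin":-8},{"gripper":0.045,"tx":0,"ty":-0.025,"tz":0,"spin":-8},{"gripper":0.045,"tx":0,"ty":0,"tz":0,"spin":-8}]' 40
python3 go.py 478 -38.5 190 98
python3 - <<'E'
from ov import *
f=grab_frame("scene");t=grab_frame("top")
tc=np.array([524,-253.]);L=[(box(tc,np.radians(-21),48,12,0,62)[0],(0,255,255))]
a=draw(f,(340,400,250,320),6,[]);b=draw(t,(370,430,180,250),6,L)
cv2.imwrite("pics/p.png",cv2.convertScaleAbs(np.hstack([a,b]),alpha=1.4))
cv2.imwrite("pics/p2.png",f["pixels"][:,:,::-1])
E
```

```text
clock: 12.05
eef_pos: [525.6, -254.4, 216.9]
tcp_rot: [3.141, -0.004, -0.366]
contact_force: [-0.8, -0.4, -0.0]
opening: 0.53
clock: 12.85
eef_pos: [448.2, -77.8, 212.6]
tcp_rot: [-3.14, 0.001, 0.758]
contact_force: [-0.2, -0.3, -0.6]
opening: 0.529
tool shift mm [48.7 -8.  22.6]
yaw 43.44 spin deg -54.556094794132406 pos [448.2 -77.8 212.6] rot [-3.14e+00  1.00e-03  7.58e-01] clk 12.85 F [-0.2 -0.3 -0.6] T [ 0.   -0.01  0.04] open 0.5294585828716049 q6 0.6369236582750888
```

View pics/p.png

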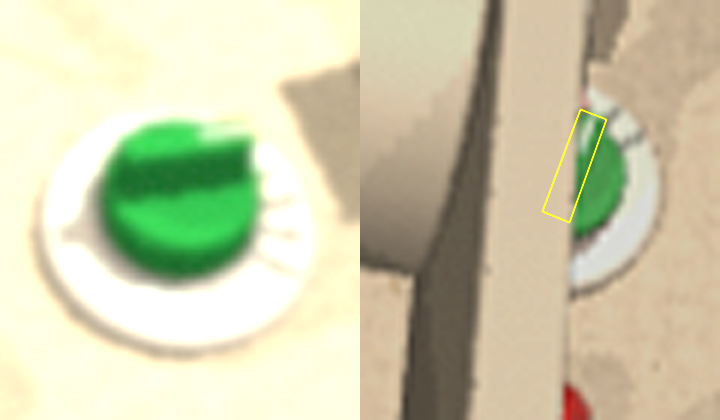

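View pics/p2.png

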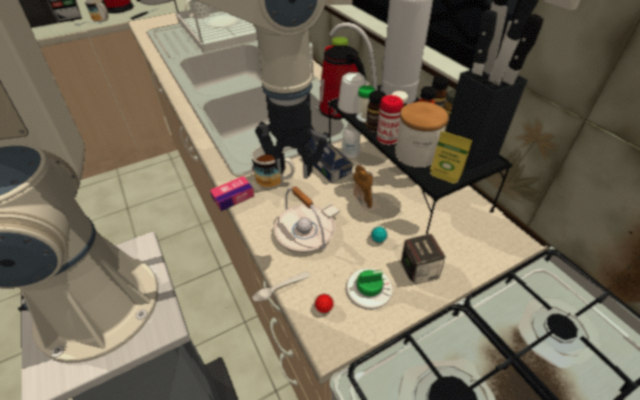

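```bash
python3 - <<'E'
from ov import *
f=grab_frame("scene")
tc=np.array([524,-254.])
out=[]
for A in(-1,-21,-41):
    out.append(draw(f,(345,390,258,315),5.8,[(box(tc,np.radians(A),48,12,0,62)[0],(0,0,255))]))
cv2.imwrite("pics/q.png",cv2.convertScaleAbs(np.hstack(out),alpha=1.2))
E
```

```text
(no output)
```

View pics/q.png

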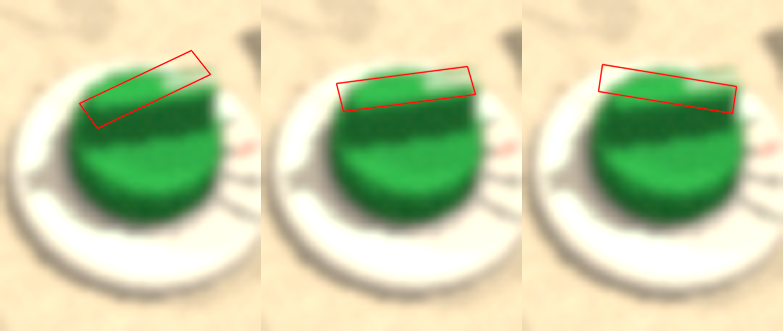

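The -21° overlay matches the bar and -1° and -41° do not, so the timer is at 4. Now above the dish grip.

```bash
python3 -m inch '[{"gripper":0.05,"tx":0.0487,"ty":-0.008,"tz":0,"spin":0},{"gripper":0.05,"tx":0,"ty":0,"tz":0.01,"spin":-7.8},{"gripper":0.05,"tx":0,"ty":0,"tz":0.01,"spin":-7.8},{"gripper":0.05,"tx":0,"ty":0,"tz":0.01,"spin":-7.8},{"gripper":0.05,"tx":0,"ty":0,"tz":0.01,"spin":-7.8},{"gripper":0.05,"tx":0,"ty":0,"tz":0.01,"spin":-7.8},{"gripper":0.05,"tx":0,"ty":0,"tz":0.01,"spin":-7.8},{"gripper":0.05,"tx":0,"ty":0,"tz":0.01,"spin":-7.8}]' 30
python3 go.py 478 -38.5 84 98
python3 - <<'E'
from ov import *
f=grab_frame("scene");
cv2.imwrite("pics/r.png",draw(f,(240,370,130,260),5,[]))
E
```

```text
clock: 13.8
eef_pos: [480.5, -41.3, 142.4]
tcp_rot: [-3.141, 0.0, 1.704]
contact_force: [0.1, 0.8, 0.2]
opening: 0.584
tool shift mm [ 3.1 -2.1 58.4]
yaw 97.62 spin deg -0.38485014683271856 pos [480.5 -41.3 142.4] rot [-3.141  0.     1.704] clk 13.8 F [0.1 0.8 0.2] T [ 0.06  0.02 -0.01] open 0.583870798767242 q6 -0.22146035031834482
```

View pics/r.png

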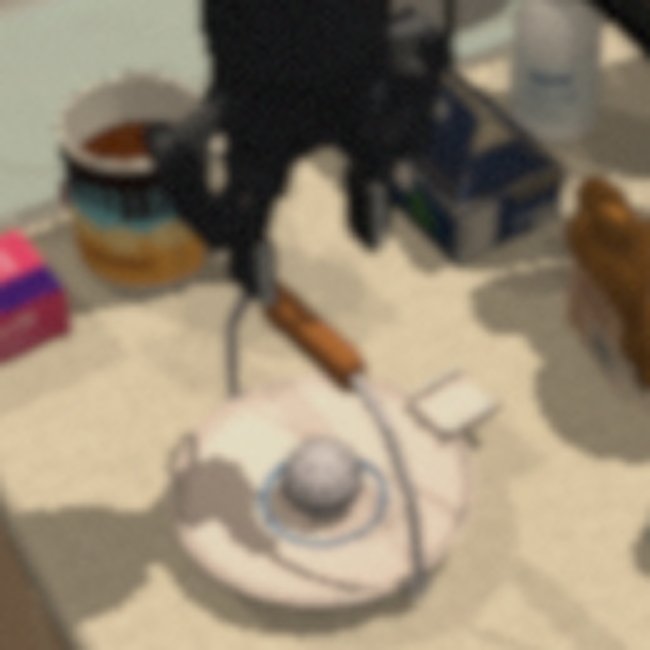

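```bash
python3 -m inch '[{"gripper":0.05,"tx":0.003,"ty":-0.002,"tz":0.01,"spin":-0.4},{"gripper":0.05,"tx":0,"ty":0,"tz":0.01,"spin":0},{"gripper":0.05,"tx":0,"ty":0,"tz":0.01,"spin":0},{"gripper":0.05,"tx":0,"ty":0,"tz":0.01,"spin":0},{"gripper":0.05,"tx":0,"ty":0,"tz":0.01,"spin":0},{"gripper":0.05,"tx":0,"ty":0,"tz":0.01,"spin":0},{"gripper":0.05,"tx":0,"ty":0,"tz":0.01,"spin":0},{"gripper":0.05,"tx":0,"ty":0,"tz":0,"spin":0}]' 30
python3 go.py 478 -38.5 72 98
python3 - <<'E'
from ov import *
f=grab_frame("scene");
cv2.imwrite("pics/s.png",draw(f,(260,350,150,260),5,[]))
E
```

```text
clock: 14.65
eef_pos: [476.9, -37.8, 71.4]
tcp_rot: [-3.139, -0.001, 1.71]
contact_force: [0.5, 0.1, 0.2]
opening: 0.592
tool shift mm [-0.8  1.  -0.6]
yaw 97.98 spin deg -0.024588857634782357 pos [476.9 -37.8  71.4] rot [-3.139e+00 -1.000e-03  1.710e+00] clk 14.65 F [0.5 0.1 0.2] T [ 0.02 -0.    0.01] open 0.59212011319252 q6 -0.22155496661742502
```

View pics/s.png

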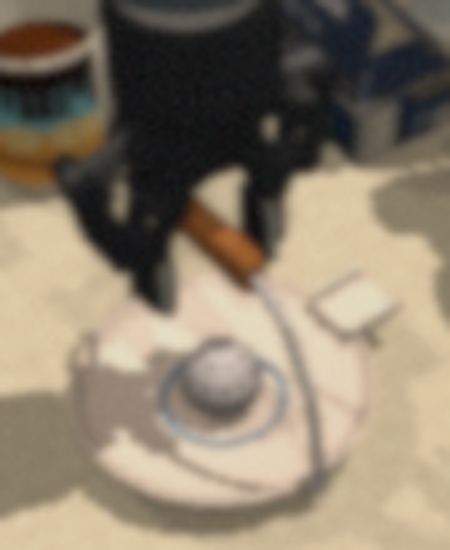

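The fingers straddle the wooden grip, tips at (155,300) and (275,250) with the bar centre at (218,240). Closing gently.

```bash
python3 -m inch '[{"gripper":0.03,"tx":0,"ty":0.0005,"tz":0,"spin":0},{"gripper":0.024,"tx":0,"ty":0,"tz":0,"spin":0},{"gripper":0.019,"tx":0,"ty":0,"tz":0,"spin":0},{"gripper":0.016,"tx":0,"ty":0,"tz":0,"spin":0},{"gripper":0.014,"tx":0,"ty":0,"tz":0,"spin":0},{"gripper":0.01,"tx":0,"ty":0,"tz":0,"spin":0},{"gripper":0,"tx":0,"ty":0,"tz":0,"spin":0},{"gripper":0,"tx":0,"ty":0,"tz":0,"spin":0}]' 40
python3 -m inch '[{"gripper":0,"tx":0,"ty":0,"tz":0,"spin":0},{"gripper":0,"tx":0,"ty":0,"tz":0,"spin":0},{"gripper":0,"tx":0,"ty":0,"tz":0,"spin":0},{"gripper":0,"tx":0,"ty":0,"tz":0,"spin":0},{"gripper":0,"tx":0,"ty":0,"tz":0,"spin":0},{"gripper":0,"tx":0,"ty":0,"tz":0,"spin":0},{"gripper":0,"tx":0,"ty":0,"tz":0,"spin":0},{"gripper":0,"tx":0,"ty":0,"tz":0,"spin":0}]' 60
python3 go.py 478 -38.5 72 98
python3 - <<'E'
from ov import *
f=grab_frame("scene");
cv2.imwrite("pics/t.png",draw(f,(260,350,150,260),5,[]))
E
```

```text
clock: 15.5
eef_pos: [478.8, -37.9, 73.2]
tcp_rot: [3.141, 0.0, 1.71]
contact_force: [-1.0, -0.2, 5.3]
opening: 0.156
clock: 16.3
eef_pos: [478.8, -37.9, 73.2]
tcp_rot: [3.141, 0.0, 1.71]
contact_force: [-0.8, -0.0, 5.5]
opening: 0.155
tool shift mm [-0.5 -0.8  1.2]
yaw 97.99 spin deg -0.014745041026898775 pos [478.8 -37.9  73.2] rot [3.141 0.    1.71 ] clk 16.3 F [-0.8 -0.   5.5] T [-0.01  0.07 -0.03] open 0.15528791660229016 q6 -0.2215333056651463
```

View pics/t.png

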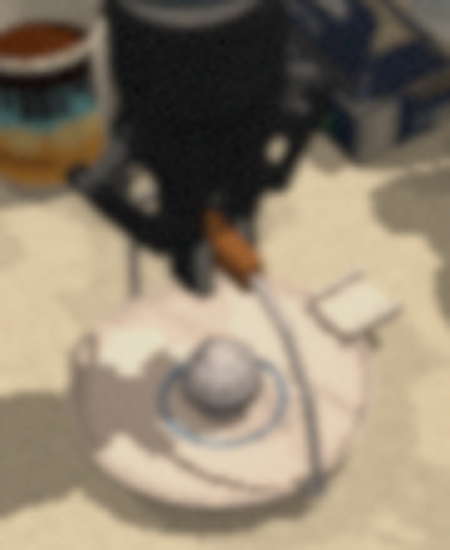

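```bash
python3 -m inch '[{"gripper":0,"tx":0,"ty":0,"tz":-0.002,"spin":0},{"gripper":0,"tx":0,"ty":0,"tz":-0.003,"spin":0},{"gripper":0,"tx":0,"ty":0,"tz":-0.005,"spin":0},{"gripper":0,"tx":0,"ty":0,"tz":-0.006,"spin":0},{"gripper":0,"tx":0,"ty":0,"tz":-0.006,"spin":0},{"gripper":0,"tx":0,"ty":0,"tz":-0.006,"spin":0},{"gripper":0,"tx":0,"ty":0,"tz":-0.005,"spin":0},{"gripper":0,"tx":0,"ty":0,"tz":-0.003,"spin":0}]' 60
python3 go.py 478 -38.5 185 98
python3 - <<'E'
from ov import *
f=grab_frame("scene");
cv2.imwrite("pics/u.png",draw(f,(260,350,140,260),5,[]))
E
```

```text
clock: 17.15
eef_pos: [478.7, -37.9, 109.5]
tcp_rot: [3.141, 0.0, 1.71]
contact_force: [-0.5, -0.8, -3.4]
opening: 0.159
tool shift mm [ -0.5  -0.7 -75.5]
yaw 97.99 spin deg -0.01177239779669037 pos [478.7 -37.9 109.5] rot [3.141 0.    1.71 ] clk 17.15 F [-0.5 -0.8 -3.4] T [0.04 0.04 0.02] open 0.15852700233245615 q6 -0.22154718200235896
```

View pics/u.png

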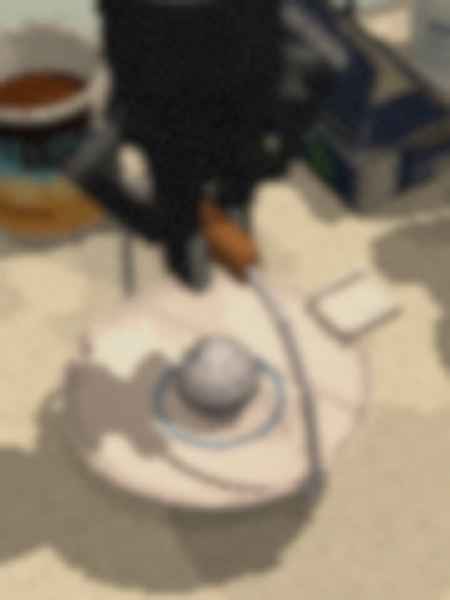

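The dish is off the worktop, level, with the ball in the ring. I'll lift further, then turn.

```bash
python3 -m inch '[{"gripper":0,"tx":0,"ty":0,"tz":-0.005,"spin":0},{"gripper":0,"tx":0,"ty":0,"tz":-0.01,"spin":0},{"gripper":0,"tx":0,"ty":0,"tz":-0.014,"spin":0},{"gripper":0,"tx":0,"ty":0,"tz":-0.016,"spin":0},{"gripper":0,"tx":0,"ty":0,"tz":-0.015,"spin":0},{"gripper":0,"tx":0,"ty":0,"tz":-0.011,"spin":0},{"gripper":0,"tx":0,"ty":0,"tz":-0.006,"spin":0},{"gripper":0,"tx":0,"ty":0,"tz":-0.002,"spin":0}]' 60
python3 -m inch '[{"gripper":0,"tx":0,"ty":0,"tz":0,"spin":-1},{"gripper":0,"tx":0,"ty":0,"tz":0,"spin":-2},{"gripper":0,"tx":0,"ty":0,"tz":0,"spin":-3},{"gripper":0,"tx":0,"ty":0,"tz":0,"spin":-4},{"gripper":0,"tx":0,"ty":0,"tz":0,"spin":-4},{"gripper":0,"tx":0,"ty":0,"tz":0,"spin":-4},{"gripper":0,"tx":0,"ty":0,"tz":0,"spin":-4},{"gripper":0,"tx":0,"ty":0,"tz":0,"spin":-4}]' 60
python3 -m inch '[{"gripper":0,"tx":0,"ty":0,"tz":0,"spin":-4},{"gripper":0,"tx":0,"ty":0,"tz":0,"spin":-4},{"gripper":0,"tx":0,"ty":0,"tz":0,"spin":-4},{"gripper":0,"tx":0,"ty":0,"tz":0,"spin":-4},{"gripper":0,"tx":0,"ty":0,"tz":0,"spin":-3},{"gripper":0,"tx":0,"ty":0,"tz":0,"spin":-3},{"gripper":0,"tx":0,"ty":0,"tz":0,"spin":-2},{"gripper":0,"tx":0,"ty":0,"tz":0,"spin":-1}]' 60
python3 go.py 480.6 81 187 180
python3 - <<'E'
from ov import *
f=grab_frame("scene");
cv2.imwrite("pics/v.png",draw(f,(230,360,100,240),4,[]))
E
```

```text
clock: 18.0
eef_pos: [478.7, -37.9, 188.5]
tcp_rot: [3.141, 0.0, 1.71]
contact_force: [-0.2, -0.0, -2.8]
opening: 0.156
clock: 18.8
eef_pos: [477.9, -37.8, 187.0]
tcp_rot: [-3.14, -0.001, 2.168]
contact_force: [0.7, 0.0, -3.7]
opening: 0.157
clock: 19.6
eef_pos: [477.9, -37.8, 187.1]
tcp_rot: [-3.141, -0.001, 2.602]
contact_force: [-0.0, 1.0, -3.5]
opening: 0.155
tool shift mm [5.880e+01 1.033e+02 1.000e-01]
yaw 149.09 spin deg -30.91012943748885 pos [477.9 -37.8 187.1] rot [-3.141e+00 -1.000e-03  2.602e+00] clk 19.6 F [-0.   1.  -3.5] T [-0.03  0.02 -0.05] open 0.15546305486543288 q6 -1.1134382009388644
```

View pics/v.png

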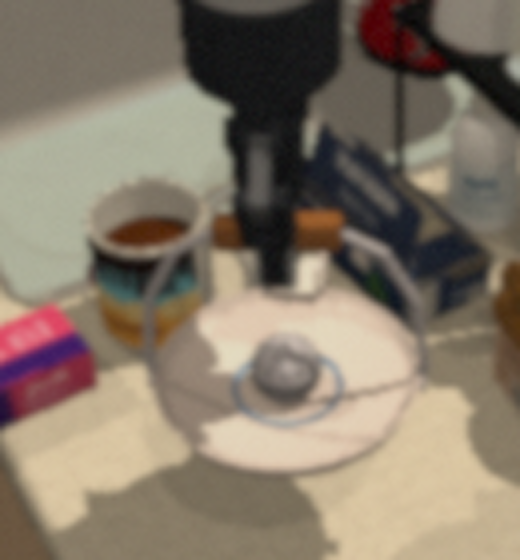

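```bash
python3 -m inch '[{"gripper":0,"tx":0,"ty":0,"tz":0,"spin":-2},{"gripper":0,"tx":0,"ty":0,"tz":0,"spin":-4},{"gripper":0,"tx":0,"ty":0,"tz":0,"spin":-5},{"gripper":0,"tx":0,"ty":0,"tz":0,"spin":-6},{"gripper":0,"tx":0,"ty":0,"tz":0,"spin":-6},{"gripper":0,"tx":0,"ty":0,"tz":0,"spin":-4},{"gripper":0,"tx":0,"ty":0,"tz":0,"spin":-3},{"gripper":0,"tx":0,"ty":0,"tz":0,"spin":-1}]' 60
python3 -m inch '[{"gripper":0,"tx":0,"ty":0.001,"tz":0,"spin":0},{"gripper":0,"tx":0,"ty":0.003,"tz":0,"spin":0},{"gripper":0,"tx":0,"ty":0.005,"tz":0,"spin":0},{"gripper":0,"tx":0,"ty":0.007,"tz":0,"spin":0},{"gripper":0,"tx":0,"ty":0.008,"tz":0,"spin":0},{"gripper":0,"tx":0,"ty":0.008,"tz":0,"spin":0},{"gripper":0,"tx":0,"ty":0.008,"tz":0,"spin":0},{"gripper":0,"tx":0,"ty":0.008,"tz":0,"spin":0}]' 60
python3 -m inch '[{"gripper":0,"tx":0,"ty":0.008,"tz":0,"spin":0},{"gripper":0,"tx":0,"ty":0.008,"tz":0,"spin":0},{"gripper":0,"tx":0,"ty":0.007,"tz":0,"spin":0},{"gripper":0,"tx":0,"ty":0.006,"tz":0,"spin":0},{"gripper":0,"tx":0,"ty":0.004,"tz":0,"spin":0},{"gripper":0,"tx":0,"ty":0.003,"tz":0,"spin":0},{"gripper":0,"tx":0,"ty":0.001,"tz":0,"spin":0},{"gripper":0,"tx":0,"ty":0,"tz":0,"spin":0}]' 60
python3 go.py 480.6 81 187 180
python3 - <<'E'
from ov import *
f=grab_frame("scene");t=grab_frame("top")
cv2.imwrite("pics/w.png",draw(f,(220,340,80,220),4.2,[]))
cv2.imwrite("pics/w2.png",draw(t,(200,320,150,290),4.2,[]))
E
```

```text
clock: 20.45
eef_pos: [478.2, -37.9, 187.6]
tcp_rot: [3.142, -0.001, -3.141]
contact_force: [-0.4, -0.1, -2.9]
opening: 0.157
clock: 21.25
eef_pos: [478.4, 11.0, 187.9]
tcp_rot: [3.142, 0.0, 3.142]
contact_force: [-0.4, -0.0, -4.0]
opening: 0.156
clock: 22.05
eef_pos: [478.5, 47.1, 187.9]
tcp_rot: [-3.141, 0.0, 3.141]
contact_force: [0.4, -0.3, -3.4]
opening: 0.158
tool shift mm [-2.1 33.9  0.9]
yaw 179.99 spin deg -0.00975116623158101 pos [478.5  47.1 187.9] rot [-3.141  0.     3.141] clk 22.05 F [ 0.4 -0.3 -3.4] T [ 0.08 -0.03 -0.04] open 0.15844750176508032 q6 -1.4754966212175409
```

View pics/w.png

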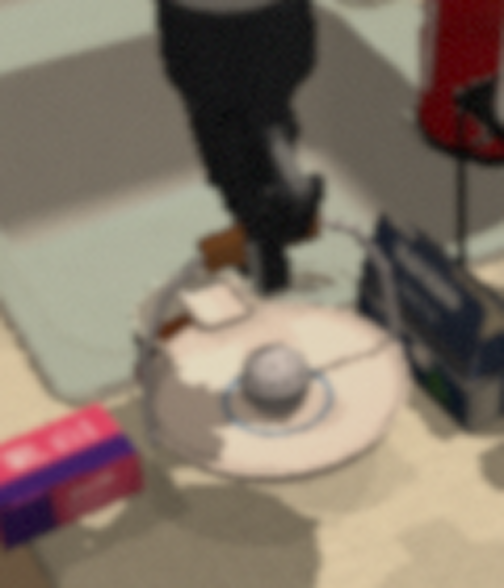

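View pics/w2.png

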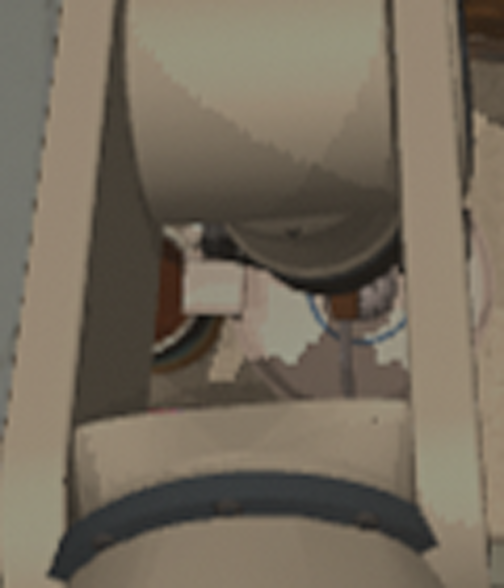

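The lip is at (213,285) in the top-view crop, already entering the mug's mouth area. Another 34 mm to go.

```bash
python3 -m inch '[{"gripper":0,"tx":0,"ty":0.002,"tz":0,"spin":0},{"gripper":0,"tx":-0.001,"ty":0.005,"tz":0,"spin":0},{"gripper":0,"tx":-0.001,"ty":0.007,"tz":0,"spin":0},{"gripper":0,"tx":0,"ty":0.007,"tz":0,"spin":0},{"gripper":0,"tx":0,"ty":0.006,"tz":0,"spin":0},{"gripper":0,"tx":0,"ty":0.004,"tz":0,"spin":0},{"gripper":0,"tx":0,"ty":0.002,"tz":0,"spin":0},{"gripper":0,"tx":0,"ty":0.001,"tz":0,"spin":0}]' 60
python3 -m inch '[{"gripper":0,"tx":0,"ty":0,"tz":0,"spin":0},{"gripper":0,"tx":0,"ty":0,"tz":0,"spin":0},{"gripper":0,"tx":0,"ty":0,"tz":0,"spin":0},{"gripper":0,"tx":0,"ty":0,"tz":0,"spin":0},{"gripper":0,"tx":0,"ty":0,"tz":0,"spin":0},{"gripper":0,"tx":0,"ty":0,"tz":0,"spin":0},{"gripper":0,"tx":0,"ty":0,"tz":0,"spin":0},{"gripper":0,"tx":0,"ty":0,"tz":0,"spin":0}]' 60
python3 go.py 480.6 81 187 180
python3 - <<'E'
from ov import *
f=grab_frame("scene");t=grab_frame("top")
m=np.array([480.6,181.]);dc=np.array([480.6,81.]);H=114
L=[(circ(m,40,98)[0],(0,0,255)),(circ(dc,75.5,H+23.5)[0],(0,255,255)),(box(dc+[0,82.5],np.pi/2,35,35,0,H+21.5)[0],(255,0,0)),(circ(dc,30,H+8)[0],(255,0,255))]
cv2.imwrite("pics/x.png",np.hstack([draw(f,(210,310,80,210),3.9,L),draw(f,(210,310,80,210),3.9,[])]))
cv2.imwrite("pics/x2.png",np.hstack([draw(t,(200,300,150,260),4,L),draw(t,(200,300,150,260),4,[])]))
E
```

```text
clock: 22.95
eef_pos: [480.5, 81.4, 187.9]
tcp_rot: [-3.142, 0.0, -3.141]
contact_force: [-0.8, 1.1, -3.5]
opening: 0.158
clock: 23.75
eef_pos: [480.5, 81.1, 187.9]
tcp_rot: [3.142, -0.0, 3.141]
contact_force: [0.5, 0.3, -3.4]
opening: 0.155
tool shift mm [-0.1 -0.1  0.9]
yaw 179.99 spin deg -0.014898542148614524 pos [480.5  81.1 187.9] rot [ 3.142 -0.     3.141] clk 23.75 F [ 0.5  0.3 -3.4] T [ 0.02 -0.01 -0.01] open 0.1548508842318069 q6 -1.4063871661590588
```

View pics/x.png

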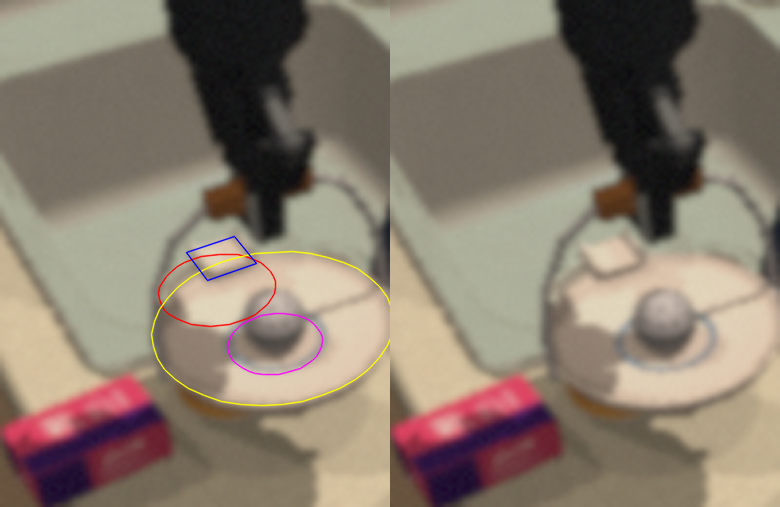

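View pics/x2.png

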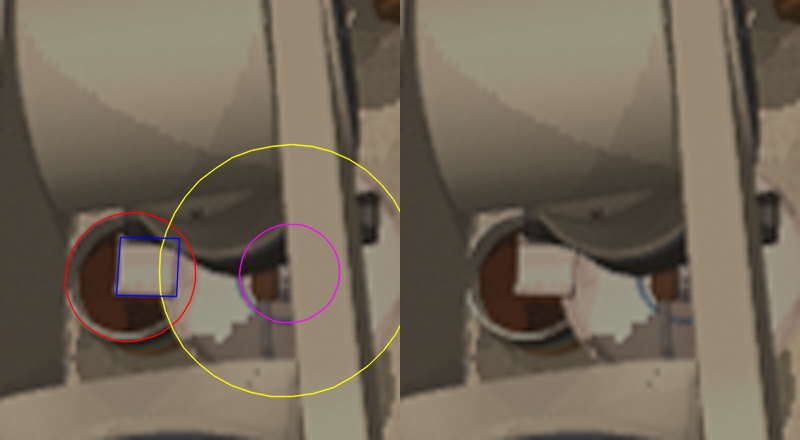

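In both views the dish, lip and mug rim match the overlays within about 2 mm, with the lip tip over the mug's middle. One last check of ball and timer, then I'll hand in.

```bash
python3 - <<'E'
from ov import *
f=grab_frame("scene")
L=[(circ(np.array([524,-254.]),28,36)[0],(255,0,0)),(box(np.array([524,-254.]),np.radians(-21),48,12,0,62)[0],(0,0,255))]
a=draw(f,(340,400,255,315),6,L)
p=proj(f,[480.6,81,139]);print("expected ball px",p)
for m in masks_of("scene","tea_ball"): print(m["conf"],m["centre"])
cv2.imwrite("pics/y.png",a)
E
```

```text
expected ball px [279.46622608 162.19092813]
0.7 [232.0, 379.7]
0.69 [162.4, 278.0]
0.58 [300.6, 325.6]
0.24 [160.8, 272.5]
```

View pics/y.png

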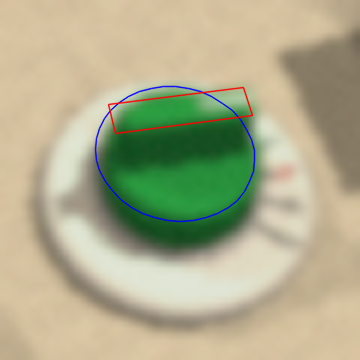

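```bash
python3 -c "
from rig import *
print(sign_off()); print(sense()['clock'])"
```

```text
the job is handed in; nothing more can be done
None
the job is handed in; nothing more can be done
```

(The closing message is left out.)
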